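# Seat the chip box in the locating corner

### The job

Using only pushes of the fingertips, gently slide the larger closed blue box along the bench into the L-shaped aluminium corner stop, until its long side lies flush against the stop's long arm and its short side against the short arm. Do not lift or tip the box, and leave the small closed box, the jar and the loupe where they stand. Finish with the hand clear.

Things in the scene. Friction and masses are not known exactly. Their poses are not given: they have to be found in the camera images.
- chip_box: Larger closed flat blue plastic box, loose, one rigid piece, 0.2 to 0.35 kg; upright sides, solid 84 x 130 x 17 mm (x, y, z); a thin hinge and lip seen up to 2.5 mm past the 84 mm are not solid. Origin: centre of the underside. Starts on the open side of the stop, 4 to 13 cm short of its place along each arm's direction, up to 20 degrees off square, +x side toward the long arm. Stays where it is left.
- corner_stop: L of two aluminium bars, 14 mm wide, 16 mm high plus 3 mm screw heads, fixed to the bench. Origin: inner corner at bench height, z up. Long arm (far): inner face at x = 0, from y = +14 to -150 mm. Short arm (left): inner face at y = 0, from x = -91 mm to the corner. The box belongs at -x, -y: seated, its origin is at x = -42, y = -65 mm in this frame, axes parallel.
- small_box: The smaller closed blue box, 64 x 94 x 18 mm (x, y, z), loose, 0.12 kg, lying behind the long arm. Origin: centre of the underside. To be left alone.
- jar: White screw-top jar, 47 mm across, 50 mm high, loose, 0.08 kg, standing to the left of the short arm. Origin: centre of the underside. To be left alone.
- loupe: Black loupe standing on its barrel, 33 mm across, 29 mm high, loose, 0.05 kg, standing in front of the short arm, to the left of the box. Origin: centre of the underside. To be left alone.

How it is judged (in metres and radians):
At the end, for the whole second after the job is handed in: The box lies flat on the bench at rest, within 4 mm of touching each arm of the corner stop and within 2 degrees of square with it; the small box, the jar and the loupe are within 12 mm of where they stood (x of chip_box in the frame of corner_stop between -0.046 and -0.037 m and y of chip_box in the frame of corner_stop between -0.069 and -0.06 m and angle between the x axis of chip_box and the x axis of corner_stop, either way round below 0.035 rad and angle between chip_box's own z axis and vertical below 0.03 rad and height (world z) of chip_box below 0.003 m and linear speed of chip_box below 0.01 m/s and distance of each of small_box, jar, loupe from where it was at the start of the episode below 0.012 m).
It fails at once if the box is lifted or tipped (more than 10 mm off the bench, or more than 10 degrees) (height (world z) of chip_box above 0.01 m or angle between chip_box's own z axis and vertical above 0.175 rad).
It fails at once if the box is struck or shot along, not pushed gently (faster than 0.4 m/s) (linear speed of chip_box above 0.4 m/s).
It fails at once if the small closed box is moved by more than 12 mm (distance of small_box from where it was at the start of the episode above 0.012 m).
It fails at once if the jar is moved by more than 12 mm (distance of jar from where it was at the start of the episode above 0.012 m).
It fails at once if the loupe is moved by more than 12 mm (distance of loupe from where it was at the start of the episode above 0.012 m).
It also fails if it takes over 54 s, if anything falls off the work surface, if the arm or the gripper's body presses on something with over 40 N, if the wrist force passes 120 N, or if a joint passes its speed limit or range.

### The arm

A 7-joint arm with a two-finger parallel gripper is mounted at the origin on a cart in front of the work surface, level with it; the furniture and walls round the work are solid. World frame = base frame: x ahead of the robot, y to its left, z up, the work surface at z = 0. Lengths are in mm, angles in rad, forces in N, time in s.
With the tool pointing down it reaches from about 425 to 875 mm from the base axis. Payload 9.9 kg.
Tool frame: the origin (TCP) lies midway between the tips of the shut fingers; the grasp point (between the pads) lies bot.grasp_offset behind it (bot.grasp_offset is the distance from the TCP to the grasp point, in mm); z points along the fingers, y is the line along which they close (so a half turn about z gives the same grasp; the last joint's range is limited). The gripper opens to 85 mm and grips with 20 to 120 N. Pads are 22 mm wide; open, the fingers measure 114 mm over their backs; the gripper's body (76 mm by 85 mm) begins 54 mm behind the grasp point. The pads swing forward as they close: fully open they stand 13 mm farther back than shut.
Start: joints at [-1.236, 0.576, 0.025, 1.437, -0.015, 1.129, -0.057], TCP at [274.492, 616.671, 231.289] pointing down, gripper open.
Joint ranges: [-2.76, 2.76], [-0.34, 2.15], [-1.52, 1.57], [0.19, 2.46], [-1.09, 4.23], [0.17, 1.99], [-2.82, 2.82]. Speed limits (rad/s): [2.22, 2.22, 3.01, 3.01, 3.14, 3.14, 3.14].

### API

Orientations are given as a rotation vector (axis times angle).
In Python, from bench import bot, optics gives the robot as it stands.
- The arm moves only by the shell command python3 -m crank 'ROWS' [OPENING] [FORCE]. ROWS is JSON, a list of rows, each an object of numbers: "dx", "dy", "dz": the shift along the tool's x, y, z in cm; "rx", "ry", "rz": the turn, a rotation vector about the tool's x, y, z in degrees. In form: [{"dx": .., "dy": .., "dz": .., "rx": .., "ry": .., "rz": ..}, ...]. A call has 1 to 8 rows; each row is the pose to reach, as a shift and turn from the pose commanded when the call began, along the tool's axes at that moment; what a row does not reach only later rows make up. A row lasts 1/12 s, in which the tool goes at most 41.7 mm and 7.16 degrees, less where a joint would pass 70% of its speed; a pose out of reach is approached as far as the arm can. A call with a gripper value outside its range is refused whole. OPENING is the opening, from 0 (shut) to 1 (fully open), set as the call begins (- or left out, the last holds). The fingers move at their own pace and stop on an object; FORCE is the grip in N (left out, the last holds). Time passes only in rows, so rows that repeat a pose let the fingers close. It gives the time, the measured TCP pose, the force, the opening and the grip force at its end, in the units of the state.
- bot.observe(): the state, without advancing time (a new reading comes with each control period).
- optics.camera(name): name is "side" or "top" or "wrist"; returns (picture, depth): 480x640x3 uint8, red, green, blue; 480x640 float32, mm along the optical axis (not along the pixel's ray), 0 where there is no reading.
- optics.camera_params(name): a dict with "fx", "fy", "cx", "cy" (pixels), "xyz" and "orientation" of the camera in the world. Camera axes: x right, y down, z forward; pixel columns grow to the right and rows downward; lengths in mm; the calibration is good to about 2 mm. A picture is of the moment at which its call begins: read the wrist's pose just before it. camera_params takes no time and is no camera call; for the wrist camera it gives the pose at the moment of the call.
- bot.finish_job(): hands the job in; it is judged then, once.
The state is a dict: "time_s": time; "q": joint angles; "qd": joint speeds; "tau": joint torques, N m; "eef_pos": TCP position; "orientation": TCP orientation; "force": force on the tool from outside, world axes, zero at the start; "torque": the same for the moment, N m; "opening": opening from 0.0 (shut) to 1.0 (fully open); "finger_force": force on a finger pad.
Only numpy, scipy, OpenCV 4.12 (cv2) and the standard library are available. Lean on these libraries where they do the work, as an engineer would, in place of code of your own. Each camera call takes 0.05 s, during which the arm holds its last target. There are 200 camera calls.

## Working session

There is one attempt and no reset: what is moved stays moved. The work goes in short steps, Python scripts to look and compute and a shell command to move; the robot and the scene stay as the last step left them, time stands still between calls to the robot, and variables do not carry over. Pictures are saved under pics/ and viewed, at most 10 in all, crops included, and the job is handed in when it is done.

```bash
mkdir -p pics; ls; python3 - <<'E'
from bench import bot, optics
import cv2,numpy as np
s=bot.observe();print(s, bot.grasp_offset)
p,d=optics.camera("top");np.savez("top.npz",p=p,d=d);cv2.imwrite("pics/top.png",p[...,::-1])
print(optics.camera_params("top"))
E
```

```text
pics
{'time_s': 0.0, 'q': array([-1.23579094,  0.57652391,  0.02479986,  1.43791096, -0.01500339,
        1.12899094, -0.05648992]), 'qd': array([ 9.91416142e-05, -2.27909426e-04,  9.52892299e-04,  1.83300330e-04,
        2.28970179e-04,  1.81545054e-04, -6.34050666e-04]), 'tau': array([ 8.39166896e-04, -7.65756798e+01,  2.25002602e+00, -2.85995883e+01,
        1.51371688e-02,  1.23659999e-02, -2.04598160e-05]), 'eef_pos': array([274.28802116, 616.26339381, 230.44612169]), 'orientation': array([-6.52878647e-01, -3.07271155e+00,  2.55192467e-03]), 'force': array([-0.21906444, -0.22469395, -0.19479904]), 'torque': array([ 0.02467744,  0.04760439, -0.04346319]), 'finger_force': 0.0, 'opening': 1.0001215215930768} 18.700000000000003
{'fx': 545.3446297191774, 'fy': 545.3446297191774, 'cx': 323.58826332489605, 'cy': 236.38460950642948, 'xyz': array([ 557.5511786 ,   78.85089365, 1064.77576814]), 'orientation': array([-2.21732951,  2.16952653, -0.04314877])}
```

View pics/top.png

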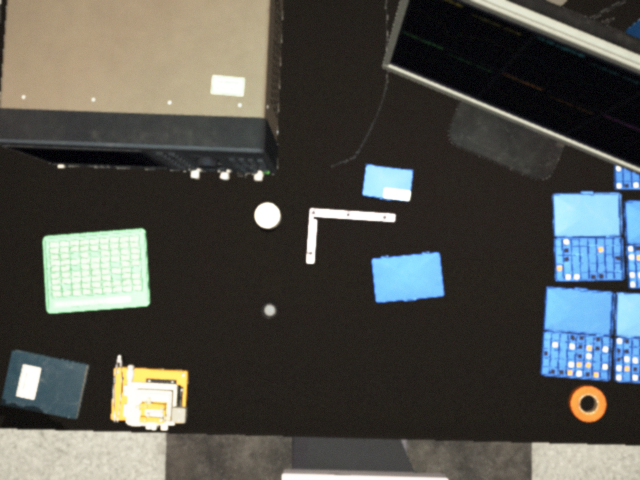

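The top view shows the box at about (408,277), the stop's inner corner near (317,221), the small box at (388,183), the jar at (267,215) and the loupe at (269,310). Next I measure them.

```bash
cat > h.py <<'E'
import numpy as np,cv2
from bench import bot,optics
from scipy.spatial.transform import Rotation as R
def ray(P,px,z):
    px=np.atleast_2d(px).astype(float)
    d=np.c_[(px[:,0]-P['cx'])/P['fx'],(px[:,1]-P['cy'])/P['fy'],np.ones(len(px))]@R.from_rotvec(P['orientation']).as_matrix().T
    t=(z-P['xyz'][2])/d[:,2]
    return (P['xyz']+d*t[:,None])[:,:2]
def big(m,roi):
    x0,y0,x1,y1=roi;k=np.zeros(m.shape,np.uint8);k[y0:y1,x0:x1]=m[y0:y1,x0:x1]
    c,_=cv2.findContours(k,cv2.RETR_EXTERNAL,cv2.CHAIN_APPROX_NONE)
    return max(c,key=cv2.contourArea)[:,0]
def rect(pts):
    (c,s,a)=cv2.minAreaRect(pts.astype(np.float32)); return np.round(c,1),np.round(s,1),round(a,2)
def box(p,P,roi):
    h=cv2.cvtColor(p,cv2.COLOR_RGB2HSV)
    m=cv2.inRange(h,(95,100,80),(125,255,255))
    return ray(P,big(m,roi),17)
E
python3 - <<'E'
from h import *
f=np.load("top.npz");p=f['p'];P=optics.camera_params("top")
b=box(p,P,(340,235,480,330));print("box",rect(b))
print("small",rect(box(p,P,(350,150,430,207))))
h=cv2.cvtColor(p,cv2.COLOR_RGB2HSV)
w=cv2.inRange(h,(0,0,110),(179,90,255))
s=ray(P,big(w,(296,200,405,272)),16)
hull=cv2.approxPolyDP(s.astype(np.float32),5,True)[:,0];print("stop",hull)
# line fits of inner faces
for n,z,roi in(("jar",50,(245,195,290,240)),("loupe",29,(255,295,285,325))):
    m=cv2.inRange(h,(0,0,60),(179,255,255));c,r=cv2.minEnclosingCircle(ray(P,big(m,roi),z).astype(np.float32));print(n,c,r)
print(optics.camera_params("wrist"))
E
```

```text
box (array([532.9, -74.2]), array([ 93. , 136.2]), 6.69)
small (array([713.5, -32.7]), array([95.5, 67.6]), 83.81)
stop [[555.2289   120.45575 ]
 [561.3656   103.29582 ]
 [644.2487   103.24941 ]
 [637.76044  -45.25202 ]
 [653.29565  -48.855648]
 [663.39844  113.33975 ]]
jar (642.8477783203125, 193.54891967773438) 27.473379135131836
loupe (464.06561279296875, 187.85060119628906) 14.589597702026367
{'fx': 358.6673785856571, 'fy': 358.6673785856571, 'cx': 321.3293131332682, 'cy': 242.96232994107328, 'xyz': array([213.80611779, 643.76235163, 373.26512844]), 'orientation': array([2.44223659, 1.5864072 , 0.20892302])}
```

```bash
cat >> h.py <<'E'
def plan(x,y,z,yaw):
    """remaining move (cm, deg) in tool axes; yaw = world heading of tool y"""
    s=bot.observe();M=R.from_rotvec(s['orientation']).as_matrix();yw=np.radians(yaw)
    T=np.c_[[-np.sin(yw),np.cos(yw),0],[np.cos(yw),np.sin(yw),0],[0,0,-1]]
    print("d",np.round(M.T@(np.array([x,y,z])-s['eef_pos'])/10,2),"r",np.round(np.degrees(R.from_matrix(M.T@T).as_rotvec()),1),"t",round(s['time_s'],2),"q",np.round(s['q'],2))
E
python3 -c "
from h import *
plan(560,-60,230,-3)"
```

```text
d [-53.6  -50.17   0.13] r [-0.1  0.1 69. ] t 0.05 q [-1.24  0.58  0.02  1.44 -0.02  1.13 -0.06]
```

```bash
python3 -m crank '[{"dx":-3,"dy":-2.8,"rz":4},{"dx":-6,"dy":-5.6,"rz":8},{"dx":-9,"dy":-8.4,"rz":12},{"dx":-12,"dy":-11.2,"rz":16},{"dx":-15,"dy":-14,"rz":20},{"dx":-18,"dy":-16.8,"rz":24},{"dx":-21,"dy":-19.6,"rz":28},{"dx":-24,"dy":-22.4,"rz":32}]' 0.45 20; python3 -c "
from h import *
plan(560,-60,230,-3)"
```

```text
d [-53.6  -50.17   0.13] r [-0.1  0.1 69. ] t 0.05 q [-1.24  0.58  0.02  1.44 -0.02  1.13 -0.06]$[0]: bad value
```

```bash
python3 -m crank '[{"dx":-3,"dy":-2.8,"dz":0,"rx":0,"ry":0,"rz":4},{"dx":-6,"dy":-5.6,"dz":0,"rx":0,"ry":0,"rz":8},{"dx":-9,"dy":-8.4,"dz":0,"rx":0,"ry":0,"rz":12},{"dx":-12,"dy":-11.2,"dz":0,"rx":0,"ry":0,"rz":16},{"dx":-15,"dy":-14,"dz":0,"rx":0,"ry":0,"rz":20},{"dx":-18,"dy":-16.8,"dz":0,"rx":0,"ry":0,"rz":24},{"dx":-21,"dy":-19.6,"dz":0,"rx":0,"ry":0,"rz":28},{"dx":-24,"dy":-22.4,"dz":0,"rx":0,"ry":0,"rz":32}]' 0.45 20; python3 -c "
from h import *
plan(560,-60,230,-3)"
```

```text
time_s: 0.72
eef_pos: [402.8, 312.4, 231.1]
orientation: [-1.479, -2.771, 0.001]
force: [0.7, -0.4, -0.8]
opening: 0.449
finger_force: 0.0
d [-39.69  -7.66   0.11] r [-0.   0.  36.8] t 0.72 q [-0.9   0.34  0.21  1.87 -0.09  0.94 -0.07]
```

```bash
python3 -m crank '[{"dx":-4,"dy":-0.8,"dz":0,"rx":0,"ry":0,"rz":4},{"dx":-8,"dy":-1.5,"dz":0,"rx":0,"ry":0,"rz":8},{"dx":-12,"dy":-2.3,"dz":0,"rx":0,"ry":0,"rz":12},{"dx":-16,"dy":-3.1,"dz":0,"rx":0,"ry":0,"rz":16},{"dx":-20,"dy":-3.8,"dz":0,"rx":0,"ry":0,"rz":20},{"dx":-24,"dy":-4.6,"dz":0,"rx":0,"ry":0,"rz":25},{"dx":-28,"dy":-5.4,"dz":0,"rx":0,"ry":0,"rz":30},{"dx":-32,"dy":-6.2,"dz":0,"rx":0,"ry":0,"rz":35}]'; python3 - <<'E'
from h import *
plan(560,-60,230,-3)
P=optics.camera_params("wrist");p,d=optics.camera("wrist");np.savez("w1.npz",p=p,d=d,**P);cv2.imwrite("pics/w1.png",p[...,::-1]);print(P)
E
```

```text
time_s: 1.38
eef_pos: [530.4, 12.6, 231.1]
orientation: [-2.245, -2.197, 0.0]
force: [1.1, 1.1, 0.4]
opening: 0.453
finger_force: 0.0
d [-7.19  3.12  0.11] r [-0.  -0.   1.8] t 1.38 q [-0.42  0.39  0.44  1.83 -0.2   0.97  0.08]
{'fx': 358.6673785856571, 'fy': 358.6673785856571, 'cx': 321.3293131332682, 'cy': 242.96232994107328, 'xyz': array([531.37722027,  78.89395489, 373.94637814]), 'orientation': array([ 2.87809828, -0.03086482, -0.00422896])}
```

View pics/w1.png

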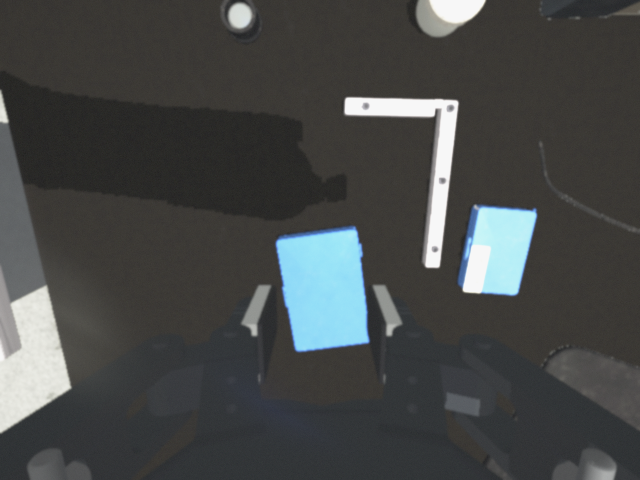

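The wrist view shows the box at (323,290), the stop's inner corner near (436,116), the loupe at (240,15) and the jar at (445,10). The box is between the fingers in the view and far below them.

```bash
cat >> h.py <<'E'
def measure(p,P,broi,sroi):
    """box rect, stop corner and yaw; stop inner faces by line fits at z=16"""
    h=cv2.cvtColor(p,cv2.COLOR_RGB2HSV)
    m=cv2.inRange(h,(95,90,170),(125,255,255));b=ray(P,big(m,broi),17);r=rect(b);print("box",r)
    w=cv2.inRange(h,(0,0,120),(179,60,255));s=ray(P,big(w,sroi),16)
    c,sz,a=cv2.minAreaRect(s.astype(np.float32));c=cv2.boxPoints((c,sz,a))
    i=np.argmax(c@[1,1]);O=c[i]  # outer corner approx
    L=s[(s[:,0]<O[0]-10)&(s[:,0]>O[0]-24)&(s[:,1]<O[1]-25)&(s[:,1]>O[1]-160)]
    S=s[(s[:,1]<O[1]-9)&(s[:,1]>O[1]-24)&(s[:,0]<O[0]-25)&(s[:,0]>O[0]-98)]
    f=lambda q:cv2.fitLine(q.astype(np.float32),cv2.DIST_HUBER,0,.01,.01).ravel()
    l,k=f(L),f(S)
    yl=np.degrees(np.arctan2(l[1],l[0]))%180-90;yk=(np.degrees(np.arctan2(k[1],k[0]))+90)%180-90
    A=np.c_[l[:2],-k[:2]];t=np.linalg.solve(A,k[2:]-l[2:]);C=l[2:]+t[0]*l[:2]
    print("outer",O,"stop corner",C,"yaw long",yl,"short",yk,len(L),len(S));return C,yl,r
E
python3 - <<'E'
from h import *
f=np.load("w1.npz");P={k:f[k] for k in f if k not in'pd'}
C,y,r=measure(f['p'],P,(270,220,372,360),(335,85,465,280))
M=np.array([[np.cos(np.radians(y)),-np.sin(np.radians(y))],[np.sin(np.radians(y)),np.cos(np.radians(y))]])
print("target",C+M@[-42,-65],"box in stop",M.T@(r[0]-C))
print("start",C+M@[(M.T@(r[0]-C))[0],(M.T@(r[0]-C))[1]-105])
E
```

```text
box (array([531.5, -72. ]), array([ 88.9, 134. ]), 6.62)
outer [660.352    118.592155] stop corner [641.35205 103.33118] yaw long -2.4289246 short -2.5532532 109 77
target [596.63508219  40.16953558] box in stop [-102.32281602 -179.82918933]
start [ 527.05009272 -176.90567158]
```

```bash
python3 -c "
from h import *
plan(531,-185,60,-2.5)"; 
```

```text
d [-18.76   0.46  17.27] r [0.2 0.3 0.4] t 1.43 q [-0.41  0.39  0.45  1.83 -0.2   0.97  0.08]
```

```bash
python3 -m crank '[{"dx":-4,"dy":0.1,"dz":1,"rx":0,"ry":0,"rz":0.4},{"dx":-8,"dy":0.2,"dz":2,"rx":0,"ry":0,"rz":0.4},{"dx":-12,"dy":0.3,"dz":3,"rx":0,"ry":0,"rz":0.4},{"dx":-16,"dy":0.4,"dz":4,"rx":0,"ry":0,"rz":0.4},{"dx":-18.7,"dy":0.5,"dz":7,"rx":0,"ry":0,"rz":0.4},{"dx":-18.7,"dy":0.5,"dz":11,"rx":0,"ry":0,"rz":0.4},{"dx":-18.7,"dy":0.5,"dz":15,"rx":0,"ry":0,"rz":0.4},{"dx":-18.7,"dy":0.5,"dz":17.3,"rx":0,"ry":0,"rz":0.4}]'; python3 -c "
from h import *
plan(531,-185,60,-2.5)"
```

```text
time_s: 2.1
eef_pos: [529.9, -172.3, 54.5]
orientation: [-2.247, -2.191, 0.004]
force: [0.3, 0.7, -0.7]
opening: 0.451
finger_force: 0.0
d [-1.26  0.14 -0.55] r [-0.2 -0.   1.1] t 2.1 q [ 0.02  0.65  0.32  1.95 -0.35  0.6   0.55]
```

```bash
python3 -m crank '[{"dx":-1.2,"dy":0.1,"dz":1,"rx":0,"ry":0,"rz":1.1},{"dx":-1.2,"dy":0.1,"dz":2.5,"rx":0,"ry":0,"rz":1.1},{"dx":-1.2,"dy":0.1,"dz":3.8,"rx":0,"ry":0,"rz":1.1},{"dx":-1.2,"dy":0.1,"dz":4.6,"rx":0,"ry":0,"rz":1.1},{"dx":-1.2,"dy":0.1,"dz":4.9,"rx":0,"ry":0,"rz":1.1},{"dx":-1.2,"dy":0.1,"dz":4.9,"rx":0,"ry":0,"rz":1.1}]'; python3 -c "
from h import *
plan(531,-185,3,-2.5)"
```

```text
time_s: 2.6
eef_pos: [532.3, -184.2, 8.7]
orientation: [-2.268, -2.172, 0.001]
force: [-0.3, -0.4, -0.2]
opening: 0.449
finger_force: 0.0
d [-0.08 -0.12  0.57] r [-0.1 -0.   0. ] t 2.6 q [ 0.07  0.73  0.28  1.96 -0.39  0.51  0.58]
```

```bash
python3 -m crank '[{"dx":0,"dy":-0.1,"dz":0.5,"rx":0,"ry":0,"rz":0},{"dx":1,"dy":-0.3,"dz":0.5,"rx":0,"ry":0,"rz":0},{"dx":2,"dy":-0.3,"dz":0.5,"rx":0,"ry":0,"rz":0},{"dx":2.5,"dy":-0.3,"dz":0.5,"rx":0,"ry":0,"rz":0},{"dx":3.2,"dy":-0.3,"dz":0.5,"rx":0,"ry":0,"rz":0},{"dx":4,"dy":-0.3,"dz":0.5,"rx":0,"ry":0,"rz":0},{"dx":5,"dy":-0.3,"dz":0.5,"rx":0,"ry":0,"rz":0},{"dx":6,"dy":-0.3,"dz":0.5,"rx":0,"ry":0,"rz":0}]'
```

```text
time_s: 3.27
eef_pos: [532.3, -124.1, 4.5]
orientation: [2.269, 2.172, -0.0]
force: [-0.8, -2.8, 2.3]
opening: 0.447
finger_force: 1.9
```

```bash
python3 -m crank '[{"dx":1,"dy":0,"dz":0,"rx":0,"ry":0,"rz":0},{"dx":2,"dy":0,"dz":0,"rx":0,"ry":0,"rz":0},{"dx":3,"dy":0,"dz":0,"rx":0,"ry":0,"rz":0},{"dx":4,"dy":0,"dz":0,"rx":0,"ry":0,"rz":0},{"dx":5,"dy":0,"dz":0,"rx":0,"ry":0,"rz":0},{"dx":5.8,"dy":0,"dz":0,"rx":0,"ry":0,"rz":0},{"dx":6.4,"dy":0,"dz":0,"rx":0,"ry":0,"rz":0},{"dx":6.4,"dy":0,"dz":0,"rx":0,"ry":0,"rz":0}]'; python3 - <<'E'
from h import *
P=optics.camera_params("top");p,d=optics.camera("top")
P2=optics.camera_params("wrist");p2,d2=optics.camera("wrist")
cv2.imwrite("pics/w2.png",np.hstack([p[120:360,220:480],p2[:240,220:540]])[...,::-1])
print(bot.observe()['eef_pos'])
E
```

```text
time_s: 3.93
eef_pos: [535.1, -58.6, 4.2]
orientation: [-2.266, -2.174, -0.001]
force: [1.0, -0.1, -0.8]
opening: 0.45
finger_force: 0.0
[534.81502953 -59.68527058   4.07272406]
```

View pics/w2.png

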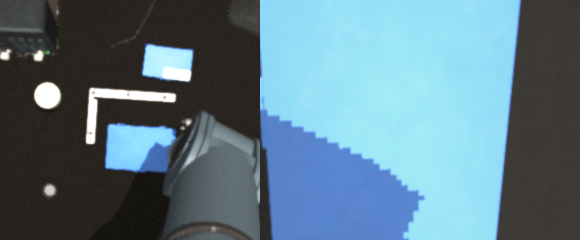

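The top crop shows the box nearly square, with its left edge about 11 px (20 mm) from the short arm. I'll push 12 mm more, then go round to its near side.

```bash
python3 -m crank '[{"dx":0.7,"dy":0,"dz":0,"rx":0,"ry":0,"rz":0},{"dx":1.2,"dy":0,"dz":0,"rx":0,"ry":0,"rz":0},{"dx":1.2,"dy":0,"dz":0,"rx":0,"ry":0,"rz":0},{"dx":0,"dy":0,"dz":0,"rx":0,"ry":0,"rz":0},{"dx":-2,"dy":0,"dz":-1,"rx":0,"ry":0,"rz":0},{"dx":-3,"dy":0,"dz":-4,"rx":0,"ry":0,"rz":0},{"dx":-3,"dy":0,"dz":-8,"rx":0,"ry":0,"rz":0},{"dx":-3,"dy":-2,"dz":-12,"rx":0,"ry":0,"rz":0}]';python3 -c "
from h import *
plan(458,36,150,-92.5)"
```

```text
time_s: 4.7
eef_pos: [517.2, -91.9, 122.9]
orientation: [2.269, 2.169, 0.0]
force: [1.3, 0.8, 1.1]
opening: 0.452
finger_force: 0.0
d [12.5  -6.48 -2.74] r [ 0.1 -0.  89.9] t 4.7 q [-0.2   0.52  0.43  1.98 -0.32  0.7   0.38]
```

```bash
python3 -m crank '[{"dx":1,"dy":-1,"dz":-1.5,"rx":0,"ry":0,"rz":7},{"dx":3,"dy":-2,"dz":-2.7,"rx":0,"ry":0,"rz":14},{"dx":5,"dy":-3,"dz":-2.7,"rx":0,"ry":0,"rz":21},{"dx":7,"dy":-4,"dz":-2.7,"rx":0,"ry":0,"rz":28},{"dx":9,"dy":-5,"dz":-2.7,"rx":0,"ry":0,"rz":35},{"dx":11,"dy":-6,"dz":-2.7,"rx":0,"ry":0,"rz":42},{"dx":12.5,"dy":-6.5,"dz":-2.7,"rx":0,"ry":0,"rz":49},{"dx":12.5,"dy":-6.5,"dz":-2.7,"rx":0,"ry":0,"rz":56}]';python3 -c "
from h import *
plan(458,36,150,-92.5)"
```

```text
time_s: 5.37
eef_pos: [454.4, 40.5, 148.3]
orientation: [-3.023, -0.848, 0.002]
force: [0.1, 0.2, 0.8]
opening: 0.448
finger_force: 0.0
d [ 0.08  0.57 -0.17] r [-0.1  0.1 33.9] t 5.37 q [-0.73  0.48  0.78  2.12 -0.5   0.74 -0.64]
```

```bash
python3 -m crank '[{"dx":0.1,"dy":0.5,"dz":0,"rx":0,"ry":0,"rz":7},{"dx":0.1,"dy":0.5,"dz":0,"rx":0,"ry":0,"rz":14},{"dx":0.1,"dy":0.5,"dz":0,"rx":0,"ry":0,"rz":21},{"dx":0.1,"dy":0.5,"dz":0,"rx":0,"ry":0,"rz":28},{"dx":0.1,"dy":0.5,"dz":0,"rx":0,"ry":0,"rz":33.9},{"dx":0.1,"dy":0.5,"dz":0,"rx":0,"ry":0,"rz":33.9},{"dx":0.1,"dy":0.5,"dz":0,"rx":0,"ry":0,"rz":33.9}]';python3 - <<'E'
from h import *
plan(458,36,4,-92.5)
P=optics.camera_params("wrist");p,d=optics.camera("wrist");np.savez("w3.npz",p=p,d=d,**P);cv2.imwrite("pics/w3.png",p[...,::-1])
E
```

```text
time_s: 5.95
eef_pos: [459.1, 33.6, 148.5]
orientation: [3.14, -0.061, -0.0]
force: [0.3, -0.4, -0.1]
opening: 0.452
finger_force: 0.0
d [-0.11 -0.25 14.45] r [0.  0.  0.3] t 5.95 q [-0.81  0.55  0.96  2.11 -0.64  0.8  -1.06]
```

View pics/w3.png

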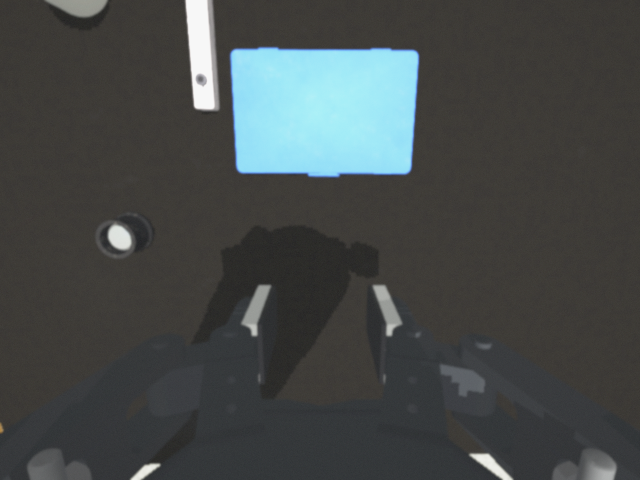

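The box is square to the tool: near edge at row 174, spanning columns 233 to 418. The gap to the short arm (inner edge at column 218) is about 10 mm.

```bash
python3 - <<'E'
from h import *
f=np.load("w3.npz");P={k:f[k] for k in f if k not in'pd'}
m=cv2.inRange(cv2.cvtColor(f['p'],cv2.COLOR_RGB2HSV),(95,90,170),(125,255,255))
c,s,a=rect(ray(P,big(m,(220,30,430,190)),17));print(c,s,a)
t=np.radians(-2.5);M=np.array([[np.cos(t),-np.sin(t)],[np.sin(t),np.cos(t)]]);print(M.T@(c-[641.5,103.3]),M.T@(bot.observe()['eef_pos'][:2]-[641.5,103.3]))
E
```

```text
[546.3  28.8] [131.2  87.6] 87.33
[-91.85974634 -78.58165819] [-179.22835338  -77.4864928 ]
```

```bash
python3 -m crank '[{"dx":0,"dy":-0.2,"dz":4,"rx":0,"ry":0,"rz":0.3},{"dx":0,"dy":-0.2,"dz":8,"rx":0,"ry":0,"rz":0.3},{"dx":0,"dy":-0.2,"dz":11,"rx":0,"ry":0,"rz":0.3},{"dx":0,"dy":-0.2,"dz":13,"rx":0,"ry":0,"rz":0.3},{"dx":0,"dy":-0.2,"dz":14,"rx":0,"ry":0,"rz":0.3},{"dx":0,"dy":-0.2,"dz":14.3,"rx":0,"ry":0,"rz":0.3},{"dx":0,"dy":-0.2,"dz":14.3,"rx":0,"ry":0,"rz":0.3}]'; python3 -c "
from h import *
plan(458,36,4,-92.5)"
```

```text
time_s: 6.58
eef_pos: [459.1, 35.8, 5.3]
orientation: [-3.14, 0.072, 0.001]
force: [-0.2, -0.4, 1.0]
opening: 0.452
finger_force: 0.0
d [-0.11 -0.01  0.13] r [-0.   0.  -0.1] t 6.58 q [-0.56  0.73  0.6   2.23 -0.99  0.47 -0.78]
```

```bash
python3 -m crank '[{"dx":1,"dy":0,"dz":0.1,"rx":0,"ry":0,"rz":0},{"dx":2,"dy":0,"dz":0.1,"rx":0,"ry":0,"rz":0},{"dx":3,"dy":0,"dz":0.1,"rx":0,"ry":0,"rz":0},{"dx":3.6,"dy":0,"dz":0.1,"rx":0,"ry":0,"rz":0},{"dx":4.5,"dy":0,"dz":0.1,"rx":0,"ry":0,"rz":0},{"dx":5.5,"dy":0,"dz":0.1,"rx":0,"ry":0,"rz":0},{"dx":6.5,"dy":0,"dz":0.1,"rx":0,"ry":0,"rz":0},{"dx":7.4,"dy":0,"dz":0.1,"rx":0,"ry":0,"rz":0}]'
python3 -m crank '[{"dx":0.3,"dy":0,"dz":0,"rx":0,"ry":0,"rz":0},{"dx":0.5,"dy":0,"dz":0,"rx":0,"ry":0,"rz":0},{"dx":0.7,"dy":0,"dz":0,"rx":0,"ry":0,"rz":0},{"dx":0.8,"dy":0,"dz":0,"rx":0,"ry":0,"rz":0},{"dx":0.9,"dy":0,"dz":0,"rx":0,"ry":0,"rz":0},{"dx":0.9,"dy":0,"dz":0,"rx":0,"ry":0,"rz":0}]'
```

```text
time_s: 7.25
eef_pos: [533.0, 32.9, 4.7]
orientation: [-3.141, 0.073, 0.003]
force: [-5.2, -0.1, 4.4]
opening: 0.449
finger_force: 2.6
time_s: 7.75
eef_pos: [542.1, 32.3, 4.6]
orientation: [3.141, -0.074, -0.0]
force: [-3.1, -0.3, 0.9]
opening: 0.45
finger_force: 1.5
```

```bash
for i in 1; do python3 -m crank '[{"dx":0.1,"dy":0,"dz":0,"rx":0,"ry":0,"rz":0},{"dx":0.2,"dy":0,"dz":0,"rx":0,"ry":0,"rz":0},{"dx":0.3,"dy":0,"dz":0,"rx":0,"ry":0,"rz":0},{"dx":0.3,"dy":0,"dz":0,"rx":0,"ry":0,"rz":0}]'; python3 -m crank '[{"dx":0.1,"dy":0,"dz":0,"rx":0,"ry":0,"rz":0},{"dx":0.2,"dy":0,"dz":0,"rx":0,"ry":0,"rz":0},{"dx":0.2,"dy":0,"dz":0,"rx":0,"ry":0,"rz":0}]'; done
```

```text
time_s: 8.08
eef_pos: [545.5, 32.1, 4.6]
orientation: [3.141, -0.074, 0.001]
force: [-2.2, -0.2, 0.2]
opening: 0.451
finger_force: 1.0
time_s: 8.33
eef_pos: [547.3, 32.1, 4.6]
orientation: [3.141, -0.074, 0.0]
force: [-2.4, 0.3, 1.5]
opening: 0.452
finger_force: 1.2
```

```bash
python3 -m crank '[{"dx":0.1,"dy":0,"dz":0,"rx":0,"ry":0,"rz":0},{"dx":0.2,"dy":0,"dz":0,"rx":0,"ry":0,"rz":0},{"dx":0.2,"dy":0,"dz":0,"rx":0,"ry":0,"rz":0}]'; python3 - <<'E'
from h import *
P2=optics.camera_params("wrist");p2,d2=optics.camera("wrist")
cv2.imwrite("pics/w4.png",p2[...,::-1])
print(bot.observe()['force'])
E
```

```text
time_s: 8.58
eef_pos: [547.7, 32.0, 4.4]
orientation: [-3.14, 0.074, 0.004]
force: [-7.7, -0.3, 4.5]
opening: 0.45
finger_force: 3.9
[-8.36676551  0.53669557  4.99447916]
```

View pics/w4.png

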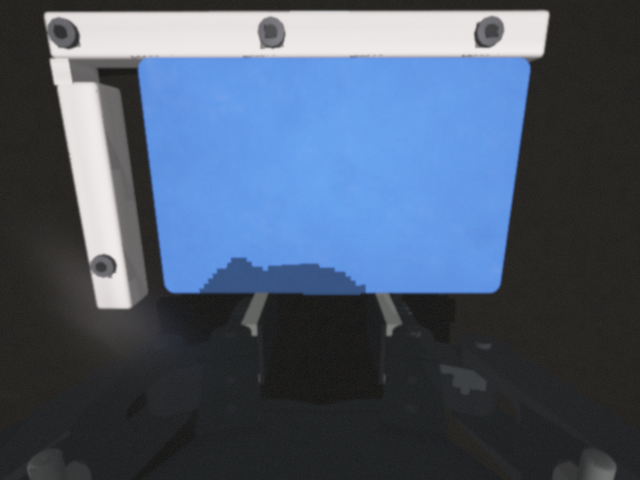

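The box is flush with the long arm (far edge at row 57 along the bar), with a gap of about 10 mm to the short arm on the left. Next I go round to its right short side.

```bash
python3 -m crank '[{"dx":-0.5,"dy":0,"dz":0,"rx":0,"ry":0,"rz":0},{"dx":-2,"dy":0,"dz":0,"rx":0,"ry":0,"rz":0},{"dx":-2.5,"dy":0,"dz":-3,"rx":0,"ry":0,"rz":0},{"dx":-2.5,"dy":0,"dz":-7,"rx":0,"ry":0,"rz":0},{"dx":-2.5,"dy":0,"dz":-10,"rx":0,"ry":0,"rz":-7},{"dx":-2.5,"dy":0,"dz":-10,"rx":0,"ry":0,"rz":-14},{"dx":-2.5,"dy":0,"dz":-10,"rx":0,"ry":0,"rz":-21}]'; python3 -c "
from h import *
plan(588,-73,104,-2.5)"
```

```text
time_s: 9.22
eef_pos: [526.2, 33.3, 106.6]
orientation: [3.099, 0.51, 0.009]
force: [0.3, 0.5, 0.0]
opening: 0.451
finger_force: 0.0
d [ 2.45 12.05  0.3 ] r [  0.3  -0.2 -68.8] t 9.22 q [-0.63  0.63  0.75  2.   -0.63  0.75 -0.74]
```

```bash
python3 -m crank '[{"dx":0.3,"dy":1.5,"dz":0,"rx":0,"ry":0,"rz":-7},{"dx":0.6,"dy":3,"dz":0,"rx":0,"ry":0,"rz":-14},{"dx":0.9,"dy":4.5,"dz":0,"rx":0,"ry":0,"rz":-21},{"dx":1.2,"dy":6,"dz":0,"rx":0,"ry":0,"rz":-28},{"dx":1.5,"dy":7.5,"dz":0,"rx":0,"ry":0,"rz":-35},{"dx":1.8,"dy":9,"dz":0,"rx":0,"ry":0,"rz":-42},{"dx":2.1,"dy":10.5,"dz":0,"rx":0,"ry":0,"rz":-49},{"dx":2.4,"dy":12,"dz":0,"rx":0,"ry":0,"rz":-56}]'; python3 -c "
from h import *
plan(588,-73,104,-2.5)"
```

```text
time_s: 9.88
eef_pos: [585.8, -74.1, 104.9]
orientation: [2.497, 1.904, 0.002]
force: [-0.3, 0.1, -0.5]
opening: 0.452
finger_force: 0.0
d [0.16 0.19 0.09] r [  0.1  -0.  -12.9] t 9.88 q [-0.23  0.63  0.44  1.83 -0.37  0.76  0.14]
```

```bash
python3 -m crank '[{"dx":0,"dy":0.1,"dz":0,"rx":0,"ry":0,"rz":-6},{"dx":0,"dy":0.1,"dz":0,"rx":0,"ry":0,"rz":-10.5},{"dx":0,"dy":0.1,"dz":0,"rx":0,"ry":0,"rz":-10.5},{"dx":0,"dy":0.1,"dz":0,"rx":0,"ry":0,"rz":-10.5}]'; python3 - <<'E'
from h import *
plan(588,-73,4,-2.5)
P=optics.camera_params("wrist");p,d=optics.camera("wrist");np.savez("w5.npz",p=p,d=d,**P);cv2.imwrite("pics/w5.png",p[...,::-1])
E
```

```text
time_s: 10.22
eef_pos: [586.0, -73.6, 104.7]
orientation: [2.323, 2.115, 0.002]
force: [-0.8, -0.1, 0.4]
opening: 0.453
finger_force: 0.0
d [ 0.08  0.18 10.07] r [ 0.1 -0.  -2.9] t 10.22 q [-0.2   0.62  0.39  1.83 -0.33  0.75  0.27]
```

View pics/w5.png

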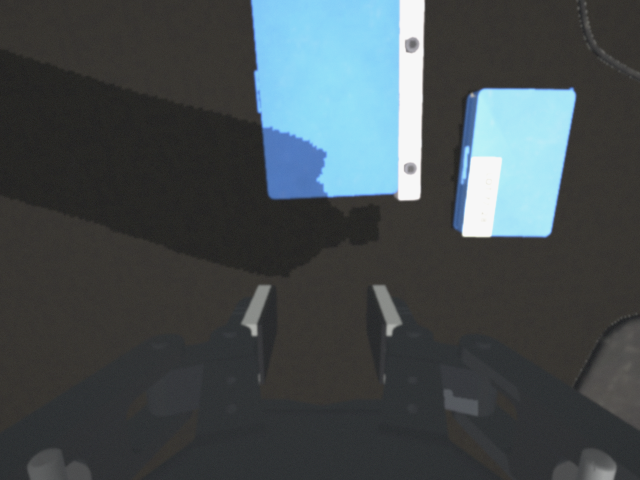

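The box's right end is at row 195, next to the bar's end at row 200. The fingers straddle its centre column (about 332) and clear the bar.

```bash
python3 -m crank '[{"dx":0,"dy":0.05,"dz":3,"rx":0,"ry":0,"rz":-2.8},{"dx":0,"dy":0.05,"dz":6,"rx":0,"ry":0,"rz":-2.8},{"dx":0,"dy":0.05,"dz":8.5,"rx":0,"ry":0,"rz":-2.8},{"dx":0,"dy":0.05,"dz":9.6,"rx":0,"ry":0,"rz":-2.8},{"dx":0,"dy":0.05,"dz":10,"rx":0,"ry":0,"rz":-2.8},{"dx":0,"dy":0.05,"dz":10,"rx":0,"ry":0,"rz":-2.8}]'; python3 -c "
from h import *
plan(586,-40,4,-2.5)"; python3 -m crank '[{"dx":0.8,"dy":0,"dz":0,"rx":0,"ry":0,"rz":0},{"dx":1.5,"dy":0,"dz":0,"rx":0,"ry":0,"rz":0},{"dx":2,"dy":0,"dz":0,"rx":0,"ry":0,"rz":0},{"dx":2.3,"dy":0,"dz":0,"rx":0,"ry":0,"rz":0},{"dx":2.6,"dy":0,"dz":0,"rx":0,"ry":0,"rz":0},{"dx":2.6,"dy":0,"dz":0,"rx":0,"ry":0,"rz":0}]'
```

```text
time_s: 10.77
eef_pos: [585.9, -73.5, 4.2]
orientation: [-2.268, -2.173, 0.001]
force: [0.0, -0.2, -1.1]
opening: 0.449
finger_force: 0.0
d [ 3.35 -0.14  0.02] r [-0.1  0.   0.1] t 10.77 q [-0.13  0.76  0.29  1.89 -0.38  0.55  0.37]
time_s: 11.27
eef_pos: [587.8, -47.4, 5.2]
orientation: [2.266, 2.174, 0.001]
force: [0.5, -0.8, -0.6]
opening: 0.445
finger_force: 0.2
```

```bash
python3 -m crank '[{"dx":0.3,"dy":0,"dz":0,"rx":0,"ry":0,"rz":0},{"dx":0.6,"dy":0,"dz":0.1,"rx":0,"ry":0,"rz":0},{"dx":0.8,"dy":0,"dz":0.1,"rx":0,"ry":0,"rz":0},{"dx":1,"dy":0,"dz":0.1,"rx":0,"ry":0,"rz":0},{"dx":1.1,"dy":0,"dz":0.1,"rx":0,"ry":0,"rz":0},{"dx":1.1,"dy":0,"dz":0.1,"rx":0,"ry":0,"rz":0}]';python3 -m crank '[{"dx":0.1,"dy":0,"dz":0,"rx":0,"ry":0,"rz":0},{"dx":0.2,"dy":0,"dz":0,"rx":0,"ry":0,"rz":0},{"dx":0.2,"dy":0,"dz":0,"rx":0,"ry":0,"rz":0}]'
```

```text
time_s: 11.77
eef_pos: [587.7, -36.4, 3.6]
orientation: [2.267, 2.174, 0.0]
force: [0.4, -3.3, 3.2]
opening: 0.455
finger_force: 1.8
time_s: 12.02
eef_pos: [587.6, -34.8, 3.5]
orientation: [2.267, 2.174, -0.001]
force: [0.1, -4.9, 3.5]
opening: 0.449
finger_force: 2.7
```

```bash
python3 -m crank '[{"dx":0.1,"dy":0,"dz":0,"rx":0,"ry":0,"rz":0},{"dx":0.2,"dy":0,"dz":0,"rx":0,"ry":0,"rz":0},{"dx":0.2,"dy":0,"dz":0,"rx":0,"ry":0,"rz":0}]';python3 - <<'E'
from h import *
P=optics.camera_params("wrist");p,d=optics.camera("wrist")
P2=optics.camera_params("top");q,_=optics.camera("top")
cv2.imwrite("pics/w6.png",cv2.resize(np.hstack([p[:300:,200:500],cv2.resize(q[180:300,290:410],(300,300))]),(800,400))[...,::-1])
E
```

```text
time_s: 12.27
eef_pos: [587.6, -34.7, 3.6]
orientation: [2.268, 2.171, -0.002]
force: [0.0, -10.3, 3.4]
opening: 0.453
finger_force: 5.2
```

View pics/w6.png

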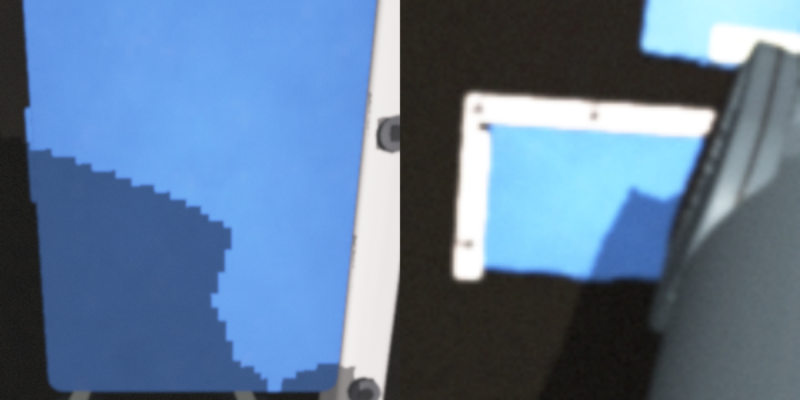

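The TCP stopped with the force rising to 10 N. Both views show the box touching both arms. I retreat and take a clear look.

```bash
python3 -m crank '[{"dx":-0.4,"dy":0,"dz":0,"rx":0,"ry":0,"rz":0},{"dx":-2,"dy":0,"dz":0,"rx":0,"ry":0,"rz":0},{"dx":-3,"dy":0,"dz":-2,"rx":0,"ry":0,"rz":0},{"dx":-4,"dy":0,"dz":-6,"rx":0,"ry":0,"rz":0},{"dx":-4,"dy":0,"dz":-10,"rx":0,"ry":0,"rz":0},{"dx":-4,"dy":0,"dz":-14,"rx":0,"ry":0,"rz":0},{"dx":-4,"dy":0,"dz":-18,"rx":0,"ry":0,"rz":0},{"dx":-4,"dy":0,"dz":-20,"rx":0,"ry":0,"rz":0}]';python3 -m crank '[{"dx":0,"dy":0,"dz":0,"rx":0,"ry":0,"rz":0},{"dx":0,"dy":0,"dz":0,"rx":0,"ry":0,"rz":0}]';python3 - <<'E'
from h import *
P=optics.camera_params("wrist");p,d=optics.camera("wrist")
cv2.imwrite("pics/w7.png",p[...,::-1])
C=np.array([641.5,103.3])
m=cv2.inRange(cv2.cvtColor(p,cv2.COLOR_RGB2HSV),(95,90,150),(125,255,255))
hh=cv2.connectedComponentsWithStats(m)
for s in hh[2][1:]:
    if s[4]>1500: print(s, rect(ray(P,big(m,(s[0],s[1],s[0]+s[2],s[1]+s[3])),17)))
E
```

```text
time_s: 13.03
eef_pos: [587.1, -71.7, 207.9]
orientation: [2.265, 2.175, 0.006]
force: [0.5, 0.1, 0.4]
opening: 0.453
finger_force: 0.0
time_s: 13.2
eef_pos: [586.4, -71.2, 204.3]
orientation: [-2.265, -2.176, -0.003]
force: [-0.2, 0.7, -1.2]
opening: 0.45
finger_force: 0.0
[  280     3   103   167 14579] (array([597.8,  41.2]), array([132. ,  85.4]), 87.37)
```

View pics/w7.png

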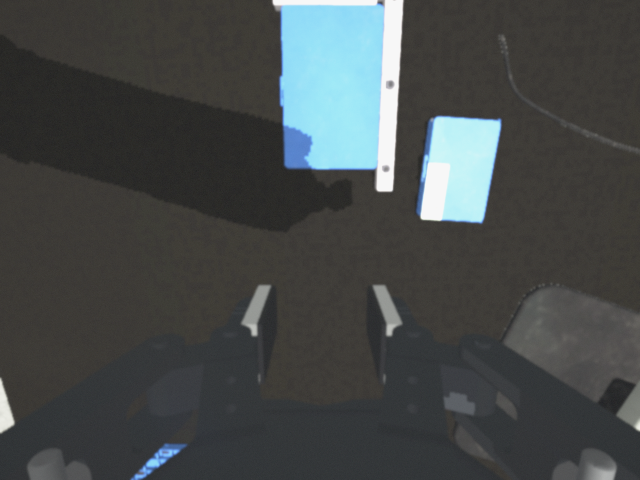

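The box lies flush against the long arm at column 380 and the short arm at row 5. It measures (597.8, 41.2) at yaw -2.6°, against a target of (596.6, 40.2) at -2.5°. The hand is clear and the small box is undisturbed, so I hand in.

```bash
python3 -c "
from bench import bot
print(bot.finish_job())"
```

```text
the job is handed in; nothing more can be done
None
```

I slid the box into the corner stop by fingertip pushes only and handed the job in: it measured about 1 mm and 0.1° from its seated pose, touching both arms with the hand clear, but no verdict came back.

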